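# Find the thread start and close the feed jar

## Task

The green lid of the plant-feed jar has only been laid on its neck, resting on top of the thread. Without lifting it off, turn it backward (counter-clockwise from above) until you feel the thread starts drop, then screw it forward until it is fully home and snug, without forcing it; let go and leave the pots, hand fork and dibber where they are.

Things in the scene. Friction and masses are not known exactly. Their poses are not given: they have to be found in the camera images.
- jar: Square white plastic jar, 88 x 88 mm, in a steel cradle screwed to the bench: it cannot slide or turn. Origin at the centre of its underside, z up. Shoulder 93 mm over the bench, sloping up to 102 mm at the round neck (50 mm diameter, on the jar's axis). Right-hand three-start thread, lead 18 mm per turn; where around the neck the starts lie is not given.
- mouth (a point): Centre of the jar's rim, the top of its neck, 142 mm over the bench; axes as the jar's. The lid's origin starts 8 to 11 mm above this point. Turned backward the lid climbs the thread to about 11.7 mm, then drops 6 mm, to about 5.7 mm; at 0 mm it is fully home.
- lid: Round green screw lid, 64 mm diameter, side wall 20 mm high, 45 g, loose, 0.8 mm of side play on the neck. Origin on its axis at its inner sealing face: outer top 3 mm above it, lower edge of the wall 17 mm below it; z up. At the start its three inner lugs rest on top of the thread ridges, 0.3 to 1.15 rad short of the starts. Gripped, it does not drop by itself: let it down.
- lid_mark (a point): White dash moulded on the lid's top, 22 mm from its axis along the lid's x axis: shows how far it has turned. From the drop it takes 2.3 to 2.5 rad forward until the sealing face meets the rim. Until then turning takes 0.1 to 0.2 N m under a push of 4 N; from there the resistance rises: 0.1 rad more makes it snug (0.2 to 0.35 N m), 0.25 rad more forces it.
- pot_a: Black nursery pot, 90 mm rim diameter, 80 mm high, loose. Origin at the centre of its underside. Bystander.
- pot_b: A second black nursery pot, the same. Bystander.
- garden_fork: Orange plastic hand fork, 270 mm long, 60 mm wide, 26 mm high, lying with its tines along its x axis; origin at the bench under the neck of its handle. Bystander.
- dibber: Bamboo dibber, 190 mm long, 24 mm thick, lying along its x axis; origin at the bench under its middle. Bystander.

How it is judged:
By the outcome, as a careful person would: the job done as asked, in the order asked, and still so for the second after the job is handed in, with the robot touching nothing.
It also fails if it takes over 64 s, if anything falls off the work surface, if the arm or the gripper's body presses on something with over 40 N, if the wrist force passes 120 N, or if a joint passes its speed limit or range.

## Robot

A 6-joint arm with a two-finger parallel gripper is mounted at the origin on the work surface. World frame = base frame: x ahead of the robot, y to its left, z up, the work surface at z = 0. Lengths are in m, angles in rad, forces in N, time in s.
With the tool pointing down it reaches from about 0.35 to 0.85 m from the base axis. Payload 8.1 kg.
Tool frame: the origin (TCP) lies between the finger pads; the fingertips stand 25 mm ahead of it and the grasp point (between the pads) lies 6 mm ahead of it (r.tip_extent is the distance from the TCP to the fingertips, in m); z points along the fingers, y is the line along which they close (so a half turn about z gives the same grasp; the last joint's range is limited). The gripper opens to 85 mm and grips with 20 to 120 N. Pads are 22 mm wide; open, the fingers measure 114 mm over their backs; the gripper's body (76 mm by 85 mm) begins 54 mm behind the grasp point. The pads swing forward as they close: fully open they stand 13 mm farther back than shut.
Start: joints at [-1.235, 0.13, 1.488, -0, 1.523, -0.085], TCP at [0.245, -0.548, 0.256] pointing down, gripper open.
Joint ranges: [-2.96, 2.96], [-0.89, 2.26], [0.02, 2.5], [-1.34, 4.48], [0, 2.73], [-2.66, 2.66]. Speed limits (rad/s): [2.39, 2.39, 2.79, 3.14, 3.14, 3.14].

## Interface

Orientations are given as [roll, pitch, yaw] about the fixed x, y, z axes, in that order (R = Rz(yaw) Ry(pitch) Rx(roll)).
In Python, from station import r, read_camera, camera_params gives the robot as it stands.
- The arm moves only by the shell command python3 -m handwheel 'ROWS'. ROWS is JSON, a list of rows, each a list of 7 numbers: the turn, a rotation vector about the tool's x, y, z in rad, then the shift along the tool's x, y, z in m, then the opening, from -1 (shut) to 1 (fully open), so that 0 is half open. In form: [[rx, ry, rz, dx, dy, dz, grip], ...]. A call has 1 to 8 rows; each row is the pose to reach, as a shift and turn from the pose commanded when the call began, along the tool's axes at that moment; what a row does not reach only later rows make up. A row lasts 1/12 s, in which the tool goes at most 41.7 mm and 7.16 degrees, less where a joint would pass 70% of its speed; a pose out of reach is approached as far as the arm can. A call with a gripper value outside its range is refused whole. The fingers move at their own pace and stop on an object; the grip force is fixed at half the most. Time passes only in rows, so rows that repeat a pose let the fingers close. It gives the time, the measured TCP pose, the force, the opening and the grip force at its end, in the units of the state.
- r.get_obs(): the state, without advancing time (a new reading comes with each control period).
- read_camera(name): name is "scene" or "top" or "wrist"; returns (picture, depth): 480x640x3 uint8, blue, green, red; 480x640 float32, m along the optical axis (not along the pixel's ray), 0 where there is no reading.
- camera_params(name): a dict with "fx", "fy", "cx", "cy" (pixels), "k1" (the pictures are not rectified: a ray, as slopes to the right and down, at radius r is drawn at 1 + k1 r^2 times it, then the intrinsics apply), "camera_from_world" (4x4, takes a point from world to camera coordinates). Camera axes: x right, y down, z forward; pixel columns grow to the right and rows downward; lengths in m; the calibration is good to about 2 mm. A picture is of the moment at which its call begins: read the wrist's pose just before it. camera_params takes no time and is no camera call; for the wrist camera it gives the pose at the moment of the call.
- r.close_job(): hands the job in; it is judged then, once.
The state is a dict: "t": time; "joint_pos": joint angles; "dq": joint speeds; "tau": joint torques, N m; "tcp_pos": TCP position; "ee_rot": TCP orientation; "ft_force": force on the tool from outside, world axes, zero at the start; "moment": the same for the moment, N m; "finger_gap": finger opening in m; "grip_force": force on a finger pad.
Only numpy, scipy, OpenCV 4.12 (cv2) and the standard library are available. Lean on these libraries where they do the work, as an engineer would, in place of code of your own. Each camera call takes 0.05 s, during which the arm holds its last target. There are 200 camera calls.

## Working session

There is one attempt and no reset: what is moved stays moved. The work goes in short steps, Python scripts to look and compute and a shell command to move; the robot and the scene stay as the last step left them, time stands still between calls to the robot, and variables do not carry over. Pictures are saved under pics/ and viewed, at most 10 in all, crops included, and the job is handed in when it is done.

```bash
ls; mkdir -p pics
cat > h.py <<'E'
import numpy as np, cv2
from station import r, read_camera, camera_params
def ray(c,u,v):
    p=np.array([(u-c["cx"])/c["fx"],(v-c["cy"])/c["fy"]]); q=p.copy()
    for _ in range(20): q=p/(1+c["k1"]*(q@q))
    T=np.array(c["camera_from_world"]); R=T[:3,:3]; 
    return -R.T@T[:3,3], R.T@np.array([q[0],q[1],1])
def plane(c,u,v,z):
    o,d=ray(c,u,v); return o+d*(z-o[2])/d[2]
def depthpt(c,u,v,z):
    o,d=ray(c,u,v); return o+d*z
def green(img):
    h=cv2.cvtColor(img,cv2.COLOR_BGR2HSV); return cv2.inRange(h,(40,70,30),(90,255,255))
E
python3 - <<'E'
from h import *
for n in("top","scene"):
    c=camera_params(n); im,d=read_camera(n); cv2.imwrite(f"pics/{n}.png",im)
    m=green(im); k,l,s,ce=cv2.connectedComponentsWithStats(m)
    for i in range(1,k):
        if s[i][4]>60: 
            u,v=ce[i]; print(n,s[i],ce[i],depthpt(c,u,v,d[int(v),int(u)]),plane(c,u,v,.154))
o=r.get_obs(); print({k:np.round(v,3) for k,v in o.items()})
E
```

```text
pics
top [284 251  34  35 893] [300.29451288 268.27323628] [0.48877329 0.10418163 0.15044181] [0.48837492 0.10397212 0.154     ]
top [582 325  16   9 105] [589.77142857 329.0952381 ] [ 0.38915103 -0.45511047  0.08184672] [ 0.38926945 -0.41632698  0.154     ]
top [610 325  16   9 106] [617.68867925 329.28301887] [ 0.38934773 -0.51427182  0.07634222] [ 0.38945837 -0.46793559  0.154     ]
top [612 356  16   9 110] [619.69090909 359.80909091] [ 0.331205   -0.51232115  0.07939369] [ 0.33589217 -0.46781589  0.154     ]
top [585 387  17   9 112] [593.27678571 390.58928571] [ 0.27228165 -0.46102872  0.07068574] [ 0.28260482 -0.41625309  0.154     ]
top [587 418  17  10 113] [595.08849558 422.00884956] [ 0.21466364 -0.45930769  0.07460706] [ 0.2293476  -0.41660726  0.154     ]
top [616 418  16   9 113] [623.7079646  421.84955752] [ 0.21666214 -0.50992896  0.08422017] [ 0.22955179 -0.46826679  0.154     ]
scene [273  87   9  11  62] [277.          91.12903226] [ 0.33809018 -0.49921331  0.08520277] [ 0.3996868  -0.39626893  0.154     ]
scene [302  88   9  11  61] [305.96721311  92.39344262] [ 0
[... 642 characters left out ...]
5      ] [0.5316798  0.09805656 0.04191743] [0.60289167 0.18274054 0.154     ]
scene [379 247  22  23 290] [389.67586207 258.20344828] [0.49538228 0.14920527 0.05777635] [0.56160141 0.2176138  0.154     ]
{'t': np.float64(0.1), 'joint_pos': array([-1.235,  0.131,  1.489, -0.   ,  1.523, -0.085]), 'dq': array([-0.001, -0.001, -0.002,  0.002,  0.001, -0.001]), 'tau': array([ 2.0000e-03, -5.7095e+01, -5.0194e+01, -0.0000e+00,  8.0000e-03,
       -0.0000e+00]), 'tcp_pos': array([ 0.245, -0.547,  0.255]), 'ee_rot': array([-3.14 , -0.   ,  0.421]), 'ft_force': array([ 0.805, -0.966,  0.154]), 'moment': array([-0.005, -0.035,  0.049]), 'grip_force': np.float64(0.0), 'finger_gap': np.float64(0.085)}
```

View pics/top.png

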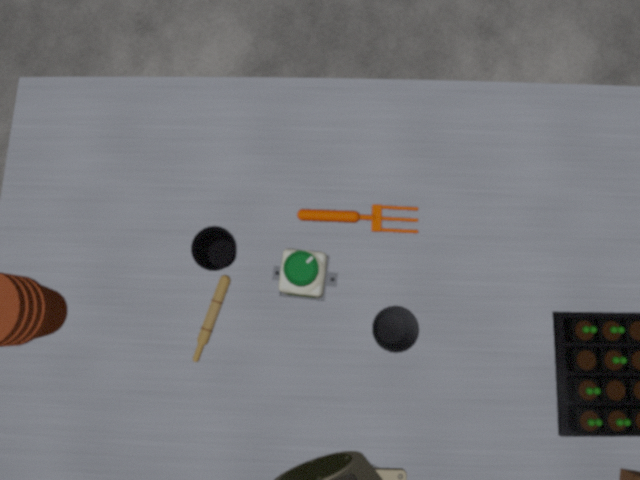

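View pics/scene.png

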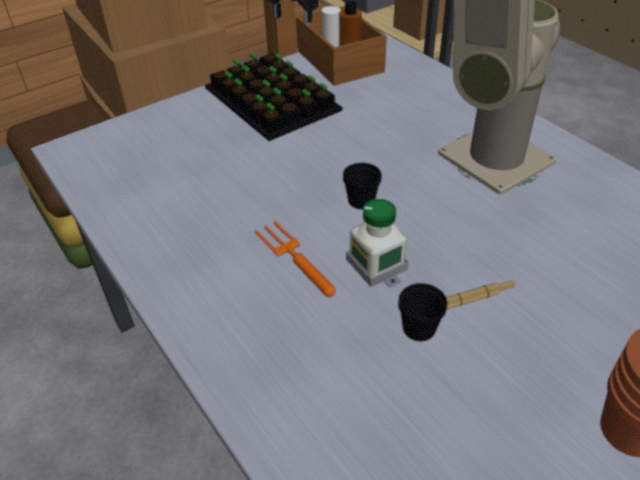

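The lid is at (300,268) in the top view, about (0.49, 0.104), with its white dash toward (310,261). In the scene view it is at (379,212). Both pots (below 80 mm), the fork and the dibber are clear of the space around the lid. I'll go above it and look from close by.

```bash
cat > go.py <<'E'
import sys; from h import *
from scipy.spatial.transform import Rotation as Ro
x,y,z,yaw=map(float,sys.argv[1:5]); o=r.get_obs()
R=Ro.from_euler("xyz",o["ee_rot"]); T=Ro.from_euler("xyz",[np.pi,0,yaw])
print("rot",(R.inv()*T).as_rotvec().round(3),"shift",R.inv().apply(np.array([x,y,z])-o["tcp_pos"]).round(4),"q6",o["joint_pos"][5].round(3),"t",o["t"])
E
python3 go.py 0.49 0.104 0.28 2.28
```

```text
rot [-1.000e-03 -2.000e-03 -1.859e+00] shift [ 0.4897 -0.4943 -0.0238] q6 -0.085 t 0.1
```

```bash
python3 -m handwheel '[[0,0,-1.86,0.49,-0.494,-0.024,1],[0,0,-1.86,0.49,-0.494,-0.024,1],[0,0,-1.86,0.49,-0.494,-0.024,1],[0,0,-1.86,0.49,-0.494,-0.024,1],[0,0,-1.86,0.49,-0.494,-0.024,1],[0,0,-1.86,0.49,-0.494,-0.024,1],[0,0,-1.86,0.49,-0.494,-0.024,1],[0,0,-1.86,0.49,-0.494,-0.024,1]]'; python3 go.py 0.49 0.104 0.28 2.28
```

```text
t: 0.77
tcp_pos: [0.3626, -0.2339, 0.2675]
ee_rot: [-3.141, -0.0, 1.427]
ft_force: [1.7, -0.3, -0.3]
finger_gap: 0.0855
grip_force: 0.0
rot [-0.    -0.    -0.853] shift [ 0.3528  0.0775 -0.0124] q6 -0.548 t 0.7667
```

```bash
python3 -m handwheel '[[0,0,-0.85,0.352,0.077,-0.012,1],[0,0,-0.85,0.352,0.077,-0.012,1],[0,0,-0.85,0.352,0.077,-0.012,1],[0,0,-0.85,0.352,0.077,-0.012,1],[0,0,-0.85,0.352,0.077,-0.012,1],[0,0,-0.85,0.352,0.077,-0.012,1],[0,0,-0.85,0.352,0.077,-0.012,1],[0,0,-0.85,0.352,0.077,-0.012,1]]'
python3 -m handwheel '[[0,0,0,0,0,0,1],[0,0,0,0,0,0,1]]'
python3 - <<'E'
from h import *
c=camera_params("wrist"); im,d=read_camera("wrist"); cv2.imwrite("pics/w1.png",im)
m=green(im); k,l,s,ce=cv2.connectedComponentsWithStats(m)
for i in range(1,k):
    if s[i][4]>300:
        M=(l==i).astype(np.uint8); ct=max(cv2.findContours(M,0,2)[0],key=len)
        print(s[i],ce[i],cv2.minEnclosingCircle(ct),d[int(ce[i][1]),int(ce[i][0])]); u,v=cv2.minEnclosingCircle(ct)[0]
        print(plane(c,u,v,.1545),depthpt(c,*ce[i],d[int(ce[i][1]),int(ce[i][0])]))
o=r.get_obs(); print(o["t"],o["tcp_pos"],o["ee_rot"],o["joint_pos"][5]); print(camera_params("wrist")["camera_from_world"])
E
```

```text
t: 1.43
tcp_pos: [0.4817, 0.0775, 0.2787]
ee_rot: [-3.141, 0.0, 2.278]
ft_force: [1.1, -1.2, 0.2]
finger_gap: 0.0855
grip_force: 0.0
t: 1.6
tcp_pos: [0.4815, 0.0775, 0.2782]
ee_rot: [-3.14, -0.001, 2.275]
ft_force: [-1.3, -0.1, -0.1]
finger_gap: 0.0854
grip_force: 0.0
[ 308  157  111  112 9445] [362.88946533 212.09613552] ((362.8835144042969, 212.92724609375), 56.21782684326172) 0.24713714
[0.48840044 0.10559688 0.1545    ] [0.48797843 0.10601515 0.15492951]
1.65 [0.48133655 0.07598376 0.27822321] [-3.14018855e+00 -6.41602550e-04  2.27310965e+00] -0.6507705251727076
[[ 0.76371544  0.64555166 -0.00133813 -0.4164988 ]
 [ 0.61744214 -0.72985251  0.29339481 -0.28609114]
 [ 0.18842487 -0.22489636 -0.95599043  0.3268496 ]
 [ 0.          0.          0.          1.        ]]
```

View pics/w1.png

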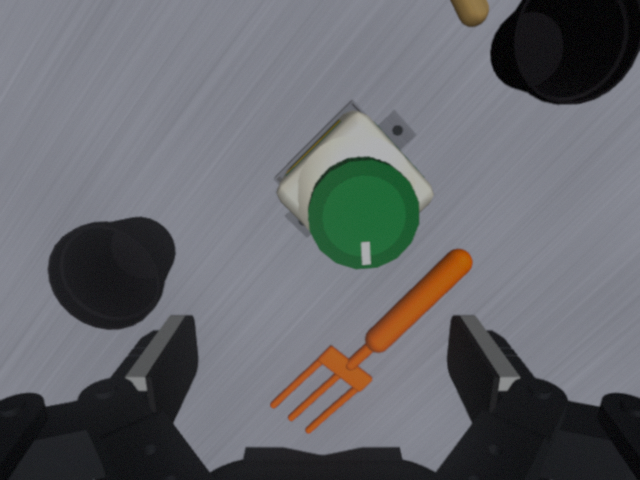

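Wrist view: the lid is centred at (363,213), its dash points down the image at (366,253), and the fingers are clear on both sides. The lid's top is at z≈0.155, so its origin sits about 10 mm above the mouth, which fits the task. Now I'll centre and descend.

```bash
python3 go.py 0.488 0.105 0.19 2.275
```

```text
rot [-0.001 -0.001 -0.002] shift [0.0178 0.024  0.0882] q6 -0.651 t 1.65
```

```bash
python3 -m handwheel '[[0,0,0,0.018,0.024,0.03,1],[0,0,0,0.018,0.024,0.06,1],[0,0,0,0.018,0.024,0.088,1],[0,0,0,0.018,0.024,0.088,1],[0,0,0,0.018,0.024,0.088,1]]'
python3 - <<'E'
from h import *
c=camera_params("wrist"); im,d=read_camera("wrist")
m=green(im); k,l,s,ce=cv2.connectedComponentsWithStats(m)
i=1+np.argmax(s[1:,4]); u,v=ce[i]
print(s[i],ce[i],d[int(v),int(u)])
pts=[depthpt(c,u,v,d[v,u]) for v,u in zip(*np.where(l==i)) if d[v,u]>0]; pts=np.array(pts); zt=np.percentile(pts[:,2],80)
p=pts[abs(pts[:,2]-zt)<.004].astype(np.float32); print(zt,cv2.minEnclosingCircle(p[:,:2]))
E
python3 go.py 0.488 0.105 0.146 2.275
```

```text
t: 2.07
tcp_pos: [0.4869, 0.103, 0.1895]
ee_rot: [-3.138, -0.002, 2.269]
ft_force: [0.5, 0.5, 1.0]
finger_gap: 0.0854
grip_force: 0.0
[  248   219   164   163 20201] [329.98841642 300.26266026] 0.16662098
rot [-0.     0.    -0.006] shift [0.0016 0.0008 0.0457] q6 -0.592 t 2.1167Traceback (most recent call last):
  File "<stdin>", line 7, in <module>
cv2.error: OpenCV(4.12.0) /io/opencv/modules/imgproc/src/shapedescr.cpp:201: error: (-215:Assertion failed) count >= 0 && (depth == CV_32F || depth == CV_32S) in function 'minEnclosingCircle'
```

```bash
python3 - <<'E'
from h import *
c=camera_params("wrist"); im,d=read_camera("wrist")
m=green(im); k,l,s,ce=cv2.connectedComponentsWithStats(m)
i=1+np.argmax(s[1:,4])
pts=np.array([depthpt(c,u,v,d[v,u]) for v,u in zip(*np.where(l==i)) if d[v,u]>0]); zt=np.percentile(pts[:,2],60)
p=np.ascontiguousarray(pts[abs(pts[:,2]-zt)<.003][:,:2],dtype=np.float32).reshape(-1,1,2); print(zt,len(p),cv2.minEnclosingCircle(p))
h=cv2.convexHull(p); print(cv2.fitEllipse(h))
o=r.get_obs();print(o["tcp_pos"])
E
python3 go.py 0.488 0.105 0.146 2.275
```

```text
0.15450354265642344 18634 ((0.49006158113479614, 0.10427866131067276), 0.03281790763139725)
((0.49000686407089233, 0.1043098196387291), (0.06431720405817032, 0.06508724391460419), 33.91741943359375)
[0.48929734 0.10351341 0.19289526]
rot [ 0.002  0.001 -0.006] shift [ 0.002  -0.0001  0.0469] q6 -0.592 t 2.1667
```

```bash
python3 -m handwheel '[[0,0,0,0,0.001,0.02,1],[0,0,0,0,0.001,0.035,1],[0,0,0,0,0.001,0.045,1],[0,0,0,0,0.001,0.045,1]]'
python3 -m handwheel '[[0,0,0,0,0,0,0.55],[0,0,0,0,0,0,0.55],[0,0,0,0,0,0,0.55],[0,0,0,0,0,0,0.55]]'
python3 - <<'E'
from h import *
im,d=read_camera("wrist"); cv2.imwrite("pics/w2.png",im);o=r.get_obs();print({k:np.round(o[k],3) for k in("tcp_pos","ft_force","moment","finger_gap","grip_force","t")})
im,d=read_camera("scene"); cv2.imwrite("pics/s2.png",cv2.resize(im[120:300,290:490],(800,600)[:2] if 0 else (660,594)))
E
```

```text
t: 2.5
tcp_pos: [0.4889, 0.1046, 0.1455]
ee_rot: [-3.141, -0.0, 2.27]
ft_force: [-0.6, -1.1, 0.2]
finger_gap: 0.0856
grip_force: 0.0
t: 2.83
tcp_pos: [0.4899, 0.1052, 0.1471]
ee_rot: [3.14, 0.001, 2.271]
ft_force: [-0.1, -0.8, -0.7]
finger_gap: 0.066
grip_force: 0.0
{'tcp_pos': array([0.49 , 0.105, 0.147]), 'ft_force': array([-0.606,  0.3  ,  0.331]), 'moment': array([-0.048,  0.017,  0.007]), 'finger_gap': np.float64(0.066), 'grip_force': np.float64(0.0), 't': np.float64(2.883)}
```

View pics/w2.png

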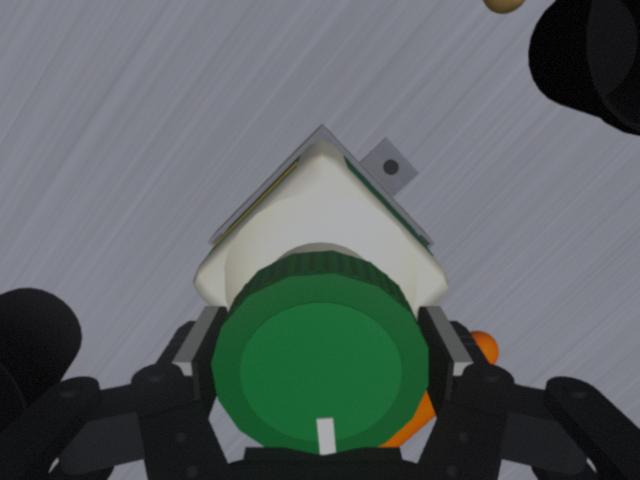

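View pics/s2.png

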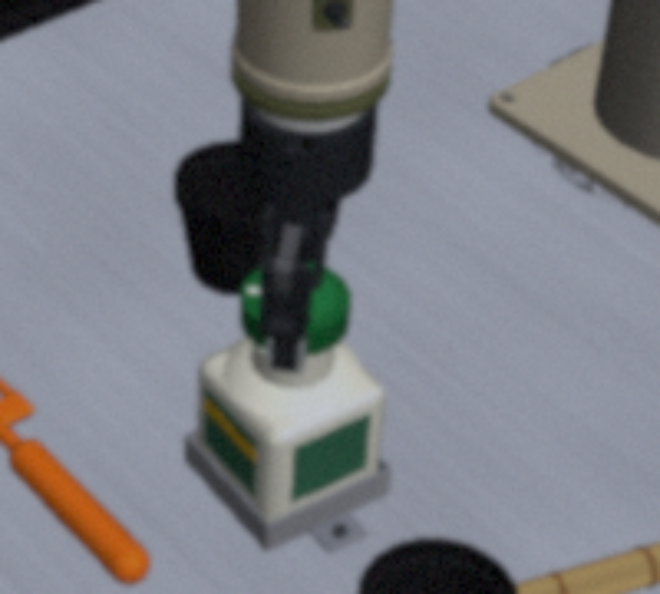

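The lid is centred between the pads, with its edges at about u=213 and 430 and a 66 mm gap. I'll close and read the forces.

```bash
cat > st.py <<'E'
from h import *
o=r.get_obs();print(*[f"{k}={np.round(o[k],3)}" for k in("t","tcp_pos","ft_force","moment","finger_gap","grip_force")],"yaw",o["ee_rot"][2].round(3),"q6",o["joint_pos"][5].round(3))
E
python3 -m handwheel '[[0,0,0,0,0,0,0.3],[0,0,0,0,0,0,0.3],[0,0,0,0,0,0,0.3],[0,0,0,0,0,0,0.3],[0,0,0,0,0,0,0.3],[0,0,0,0,0,0,0.3]]';python3 st.py
```

```text
t: 3.43
tcp_pos: [0.4898, 0.1052, 0.1469]
ee_rot: [3.14, 0.001, 2.271]
ft_force: [-0.6, -0.1, 5.6]
finger_gap: 0.0628
grip_force: 64.4
t=3.433 tcp_pos=[0.49  0.105 0.147] ft_force=[-0.578 -0.066  5.591] moment=[-0.055  0.14   0.053] finger_gap=0.063 grip_force=64.351 yaw 2.271 q6 -0.591
```

```bash
python3 -m handwheel '[[0,0,-0.03,0,0,-0.0001,0.3],[0,0,-0.06,0,0,-0.0002,0.3],[0,0,-0.09,0,0,-0.0003,0.3],[0,0,-0.12,0,0,-0.0003,0.3],[0,0,-0.15,0,0,-0.0004,0.3]]' >/dev/null;python3 st.py
python3 -m handwheel '[[0,0,-0.03,0,0,-0.0001,0.3],[0,0,-0.06,0,0,-0.0002,0.3],[0,0,-0.08,0,0,-0.0002,0.3],[0,0,-0.1,0,0,-0.0003,0.3]]' >/dev/null;python3 st.py
```

```text
t=3.85 tcp_pos=[0.49  0.105 0.147] ft_force=[-0.903  0.799  5.572] moment=[ 0.011  0.253 -0.059] finger_gap=0.063 grip_force=64.415 yaw 2.422 q6 -0.742
t=4.183 tcp_pos=[0.49  0.105 0.148] ft_force=[-2.365  0.644  6.602] moment=[-0.027  0.258 -0.134] finger_gap=0.063 grip_force=64.43 yaw 2.522 q6 -0.842
```

```bash
for i in 1; do python3 -m handwheel '[[0,0,-0.03,0,0,-0.0001,0.3],[0,0,-0.06,0,0,-0.0002,0.3],[0,0,-0.1,0,0,-0.0003,0.3]]' >/dev/null;python3 st.py; python3 -m handwheel '[[0,0,-0.03,0,0,-0.0001,0.3],[0,0,-0.06,0,0,-0.0002,0.3],[0,0,-0.1,0,0,-0.0003,0.3]]' >/dev/null;python3 st.py;python3 -m handwheel '[[0,0,-0.03,0,0,-0.0001,0.3],[0,0,-0.06,0,0,-0.0002,0.3],[0,0,-0.1,0,0,-0.0003,0.3]]' >/dev/null;python3 st.py; done
```

```text
t=4.433 tcp_pos=[0.49  0.105 0.148] ft_force=[-2.684 -0.25   6.782] moment=[-0.126  0.392 -0.195] finger_gap=0.063 grip_force=64.448 yaw 2.622 q6 -0.942
t=4.683 tcp_pos=[0.49  0.105 0.148] ft_force=[-2.425 -0.908  6.626] moment=[-0.115  0.47  -0.149] finger_gap=0.063 grip_force=64.466 yaw 2.722 q6 -1.042
t=4.933 tcp_pos=[0.489 0.105 0.148] ft_force=[-3.491 -1.152  6.99 ] moment=[-0.204  0.452 -0.16 ] finger_gap=0.063 grip_force=64.474 yaw 2.822 q6 -1.142
```

```bash
python3 -m handwheel '[[0,0,-0.03,0,0,-0.0001,0.3],[0,0,-0.06,0,0,-0.0002,0.3],[0,0,-0.1,0,0,-0.0003,0.3]]' >/dev/null;python3 st.py; python3 -m handwheel '[[0,0,-0.03,0,0,-0.0001,0.3],[0,0,-0.06,0,0,-0.0002,0.3],[0,0,-0.1,0,0,-0.0003,0.3]]' >/dev/null;python3 st.py
```

```text
t=5.183 tcp_pos=[0.489 0.105 0.149] ft_force=[-3.272 -0.82   6.728] moment=[-0.203  0.5   -0.201] finger_gap=0.063 grip_force=64.484 yaw 2.922 q6 -1.242
t=5.433 tcp_pos=[0.489 0.105 0.149] ft_force=[-3.969 -1.712  7.446] moment=[-0.277  0.462 -0.178] finger_gap=0.063 grip_force=64.491 yaw 3.022 q6 -1.342
```

```bash
python3 -m handwheel '[[0,0,-0.03,0,0,-0.0001,0.3],[0,0,-0.06,0,0,-0.0002,0.3],[0,0,-0.1,0,0,-0.0003,0.3]]' >/dev/null;python3 st.py; python3 -m handwheel '[[0,0,-0.03,0,0,-0.0001,0.3],[0,0,-0.06,0,0,-0.0002,0.3],[0,0,-0.1,0,0,-0.0003,0.3]]' >/dev/null;python3 st.py
```

```text
t=5.683 tcp_pos=[0.489 0.105 0.149] ft_force=[-3.078 -1.875  5.892] moment=[-0.297  0.455 -0.147] finger_gap=0.063 grip_force=64.438 yaw 3.122 q6 -1.442
t=5.933 tcp_pos=[0.489 0.105 0.149] ft_force=[-2.61  -2.107  5.253] moment=[-0.345  0.446 -0.125] finger_gap=0.063 grip_force=64.346 yaw -3.061 q6 -1.542
```

```bash
python3 -m handwheel '[[0,0,-0.03,0,0,-0.0001,0.3],[0,0,-0.06,0,0,-0.0001,0.3],[0,0,-0.06,0,0,-0.0001,0.3]]' >/dev/null;python3 st.py; python3 -m handwheel '[[0,0,-0.03,0,0,-0.0001,0.3],[0,0,-0.06,0,0,-0.0001,0.3],[0,0,-0.06,0,0,-0.0001,0.3]]' >/dev/null;python3 st.py
```

```text
t=6.183 tcp_pos=[0.489 0.105 0.149] ft_force=[-2.03  -2.571  3.829] moment=[-0.38   0.462 -0.061] finger_gap=0.063 grip_force=64.483 yaw -3.001 q6 -1.602
t=6.433 tcp_pos=[0.489 0.105 0.149] ft_force=[-1.286 -3.185  0.782] moment=[-0.431  0.207 -0.011] finger_gap=0.063 grip_force=65.282 yaw -2.942 q6 -1.661
```

Fz fell from about 7 N to 0.8 N and Mz to about 0, so this looks like the drop. I'll let the lid down carefully to confirm.

```bash
python3 -m handwheel '[[0,0,-0.02,0,0,0,0.3],[0,0,-0.02,0,0,0.0005,0.3],[0,0,-0.02,0,0,0.001,0.3],[0,0,-0.02,0,0,0.001,0.3]]' >/dev/null;python3 st.py
```

```text
t=6.767 tcp_pos=[0.489 0.105 0.148] ft_force=[-1.522 -4.011  0.76 ] moment=[-0.732  0.228 -0.028] finger_gap=0.063 grip_force=65.419 yaw -2.923 q6 -1.68
```

Lowered 1 mm with no resistance, so the lugs are over the starts. I'll continue down.

```bash
python3 -m handwheel '[[0,0,0,0,0,0.001,0.3],[0,0,0,0,0,0.002,0.3],[0,0,0,0,0,0.003,0.3]]' >/dev/null;python3 st.py; python3 -m handwheel '[[0,0,0,0,0,0.0005,0.3],[0,0,0,0,0,0.001,0.3],[0,0,0,0,0,0.001,0.3]]' >/dev/null;python3 st.py
```

```text
t=7.017 tcp_pos=[0.489 0.105 0.145] ft_force=[-2.536 -4.559  3.025] moment=[-0.896  0.306 -0.024] finger_gap=0.063 grip_force=65.515 yaw -2.923 q6 -1.68
t=7.267 tcp_pos=[0.489 0.105 0.144] ft_force=[-2.284 -4.63   3.64 ] moment=[-0.866  0.381  0.014] finger_gap=0.063 grip_force=65.666 yaw -2.923 q6 -1.68
```

```bash
python3 -m handwheel '[[0,0,0,0.0003,-0.0005,0,0.3],[0,0,0,0.0003,-0.0005,0,0.3]]' >/dev/null;python3 st.py; python3 -m handwheel '[[0,0,0,0,0,0.0003,0.3],[0,0,0,0,0,0.0006,0.3],[0,0,0,0,0,0.0006,0.3]]' >/dev/null;python3 st.py
```

```text
t=7.433 tcp_pos=[0.489 0.105 0.144] ft_force=[-0.726 -3.52   1.82 ] moment=[-0.475  0.127 -0.06 ] finger_gap=0.063 grip_force=65.44 yaw -2.923 q6 -1.682
t=7.683 tcp_pos=[0.489 0.105 0.144] ft_force=[-2.926 -3.183  6.504] moment=[-0.499  0.346 -0.019] finger_gap=0.063 grip_force=65.996 yaw -2.923 q6 -1.682
```

Contact again after about 5.6 mm, which matches the 6 mm drop. Next I'll screw forward at 2.86 mm per rad.

```bash
python3 -m handwheel '[[0,0,0.04,0,0,0.0001,0.3],[0,0,0.08,0,0,0.0002,0.3],[0,0,0.12,0,0,0.0003,0.3],[0,0,0.16,0,0,0.0005,0.3],[0,0,0.2,0,0,0.0006,0.3]]' >/dev/null;python3 st.py; python3 -m handwheel '[[0,0,0.04,0,0,0.0001,0.3],[0,0,0.08,0,0,0.0002,0.3],[0,0,0.12,0,0,0.0003,0.3],[0,0,0.16,0,0,0.0005,0.3],[0,0,0.2,0,0,0.0006,0.3]]' >/dev/null;python3 st.py
```

```text
t=8.1 tcp_pos=[0.49  0.104 0.143] ft_force=[-0.48  -3.541  5.245] moment=[-0.67  -0.021  0.106] finger_gap=0.063 grip_force=65.799 yaw -3.124 q6 -1.48
t=8.517 tcp_pos=[0.49  0.105 0.143] ft_force=[ 0.348 -3.545  5.183] moment=[-0.558 -0.026  0.122] finger_gap=0.063 grip_force=65.798 yaw 2.959 q6 -1.28
```

```bash
python3 -m handwheel '[[0,0,0.05,0,0,0.00014,0.3],[0,0,0.1,0,0,0.00029,0.3],[0,0,0.15,0,0,0.00043,0.3],[0,0,0.2,0,0,0.00057,0.3],[0,0,0.25,0,0,0.00071,0.3],[0,0,0.3,0,0,0.00086,0.3],[0,0,0.35,0,0,0.001,0.3],[0,0,0.4,0,0,0.00114,0.3]]' >/dev/null;python3 st.py; python3 -m handwheel '[[0,0,0.05,0,0,0.00014,0.3],[0,0,0.1,0,0,0.00029,0.3],[0,0,0.15,0,0,0.00043,0.3],[0,0,0.2,0,0,0.00057,0.3],[0,0,0.25,0,0,0.00071,0.3],[0,0,0.3,0,0,0.00086,0.3],[0,0,0.35,0,0,0.001,0.3],[0,0,0.4,0,0,0.00114,0.3]]' >/dev/null;python3 st.py
```

```text
t=9.183 tcp_pos=[0.49  0.105 0.142] ft_force=[ 1.04  -1.794  3.688] moment=[-0.351 -0.007  0.072] finger_gap=0.062 grip_force=65.749 yaw 2.558 q6 -0.879
t=9.85 tcp_pos=[0.49  0.105 0.141] ft_force=[ 0.031 -0.388  3.692] moment=[-0.154 -0.067  0.095] finger_gap=0.063 grip_force=65.719 yaw 2.158 q6 -0.479
```

```bash
python3 -m handwheel '[[0,0,0.05,0,0,0.00014,0.3],[0,0,0.1,0,0,0.00029,0.3],[0,0,0.15,0,0,0.00043,0.3],[0,0,0.2,0,0,0.00057,0.3],[0,0,0.25,0,0,0.00071,0.3],[0,0,0.3,0,0,0.00086,0.3],[0,0,0.35,0,0,0.001,0.3],[0,0,0.4,0,0,0.00114,0.3]]' >/dev/null;python3 st.py; python3 -m handwheel '[[0,0,0.05,0,0,0.00014,0.3],[0,0,0.1,0,0,0.00029,0.3],[0,0,0.15,0,0,0.00043,0.3],[0,0,0.2,0,0,0.00057,0.3],[0,0,0.25,0,0,0.00071,0.3],[0,0,0.3,0,0,0.00086,0.3],[0,0,0.35,0,0,0.001,0.3],[0,0,0.4,0,0,0.00114,0.3]]' >/dev/null;python3 st.py
python3 - <<'E'
from h import *
for n in("w2",None):
    im=cv2.imread("pics/w2.png") if n else read_camera("wrist")[0]
    if not n: cv2.imwrite("pics/w3.png",im)
    hsv=cv2.cvtColor(im,cv2.COLOR_BGR2HSV); w=cv2.inRange(hsv,(0,0,120),(180,60,255)); w[:395]=0; w[:,:270]=0; w[:,390:]=0
    k,l,s,ce=cv2.connectedComponentsWithStats(w); print([(s[i],ce[i].round(1)) for i in range(1,k) if s[i][4]>100])
E
```

```text
t=10.517 tcp_pos=[0.49  0.105 0.139] ft_force=[-0.21  -0.931  5.15 ] moment=[-0.168 -0.032  0.101] finger_gap=0.063 grip_force=65.751 yaw 1.758 q6 -0.079
t=11.183 tcp_pos=[0.49  0.105 0.138] ft_force=[-1.064 -2.059  5.381] moment=[-0.055  0.13   0.073] finger_gap=0.063 grip_force=65.779 yaw 1.358 q6 0.321
[(array([316, 418,  20,  37, 598], dtype=int32), array([325.8, 435.5]))]
[(array([318, 418,  19,  37, 584], dtype=int32), array([327.3, 435.5]))]
```

No slip: the dash has stayed put in the wrist view (327 vs 326 px). The last part goes in small steps while I watch the moment.

```bash
python3 -m handwheel '[[0,0,0.05,0,0,0.00014,0.3],[0,0,0.1,0,0,0.00029,0.3],[0,0,0.15,0,0,0.00043,0.3],[0,0,0.2,0,0,0.00057,0.3],[0,0,0.25,0,0,0.00071,0.3]]' >/dev/null;python3 st.py; python3 -m handwheel '[[0,0,0.02,0,0,0.00006,0.3],[0,0,0.04,0,0,0.00012,0.3],[0,0,0.06,0,0,0.00018,0.3]]' >/dev/null;python3 st.py;python3 -m handwheel '[[0,0,0.02,0,0,0.00006,0.3],[0,0,0.04,0,0,0.00012,0.3]]' >/dev/null;python3 st.py
```

```text
t=11.65 tcp_pos=[0.49  0.105 0.138] ft_force=[-0.317 -1.176  7.433] moment=[-0.286  0.208  0.096] finger_gap=0.063 grip_force=66.092 yaw 1.109 q6 0.57
t=11.9 tcp_pos=[0.49  0.105 0.138] ft_force=[-1.35 -1.46  8.46] moment=[-0.335  0.178  0.114] finger_gap=0.063 grip_force=66.141 yaw 1.051 q6 0.628
t=12.067 tcp_pos=[0.49  0.105 0.138] ft_force=[-0.347 -2.396  9.886] moment=[-0.363  0.232  0.078] finger_gap=0.063 grip_force=66.204 yaw 1.011 q6 0.668
```

```bash
sed -i 's/np.round(o\[k\],3)/np.round(o[k],4)/' st.py; python3 -m handwheel '[[0,0,0.02,0,0,0,0.3],[0,0,0.04,0,0,0,0.3]]' >/dev/null;python3 st.py; python3 -m handwheel '[[0,0,0.02,0,0,0,0.3],[0,0,0.04,0,0,0,0.3]]' >/dev/null;python3 st.py
```

```text
t=12.2333 tcp_pos=[0.4902 0.1048 0.138 ] ft_force=[ 0.0873 -3.4339  8.0133] moment=[-0.2977  0.135   0.0982] finger_gap=0.0629 grip_force=66.2096 yaw 0.971 q6 0.708
t=12.4 tcp_pos=[0.4902 0.1049 0.1379] ft_force=[ 0.0741 -1.7856  9.2787] moment=[-0.1739  0.1367  0.2358] finger_gap=0.0629 grip_force=66.1707 yaw 0.931 q6 0.748
```

```bash
python3 -m handwheel '[[0,0,0.02,0,0,0,0.3],[0,0,0.02,0,0,0,0.3]]' >/dev/null;python3 st.py; python3 -m handwheel '[[0,0,0.02,0,0,0,0.3],[0,0,0.02,0,0,0,0.3]]' >/dev/null;python3 st.py
```

```text
t=12.5667 tcp_pos=[0.4902 0.1049 0.1379] ft_force=[-0.0669 -1.0403  8.0634] moment=[-0.2072  0.1618  0.0034] finger_gap=0.063 grip_force=66.0844 yaw 0.911 q6 0.768
t=12.7333 tcp_pos=[0.4903 0.1049 0.1379] ft_force=[ 0.1627 -2.2623  8.5315] moment=[-0.2125  0.1449  0.1013] finger_gap=0.063 grip_force=66.0973 yaw 0.891 q6 0.788
```

```bash
python3 -m handwheel '[[0,0,0.02,0,0,0.00005,0.3]]' >/dev/null;python3 st.py; python3 -m handwheel '[[0,0,0.02,0,0,0.00005,0.3]]' >/dev/null;python3 st.py;python3 -m handwheel '[[0,0,0.02,0,0,0.00005,0.3]]' >/dev/null;python3 st.py
```

```text
t=12.8167 tcp_pos=[0.4903 0.1049 0.1379] ft_force=[ 0.1266 -1.7432  8.2084] moment=[-0.194   0.1346  0.3359] finger_gap=0.0632 grip_force=66.2802 yaw 0.872 q6 0.807
t=12.9 tcp_pos=[0.4903 0.1049 0.1379] ft_force=[ 0.1441 -1.482   9.2834] moment=[-0.1864  0.1747  0.3807] finger_gap=0.0629 grip_force=66.3414 yaw 0.851 q6 0.828
t=12.9833 tcp_pos=[0.4903 0.1049 0.1379] ft_force=[ 0.1508 -1.4139  8.9527] moment=[-0.1976  0.1437  0.4852] finger_gap=0.0629 grip_force=66.4081 yaw 0.831 q6 0.848
```

The moment has risen steadily to about 0.45 N m under a 9 N push, about 0.12 rad past the first rise, so the lid is snug. I'll stop here, hold, check the dash and then release.

```bash
python3 -m handwheel '[[0,0,0,0,0,-0.0003,0.3],[0,0,0,0,0,-0.0006,0.3]]' >/dev/null;python3 st.py
python3 - <<'E'
from h import *
im=read_camera("wrist")[0]
hsv=cv2.cvtColor(im,cv2.COLOR_BGR2HSV); w=cv2.inRange(hsv,(0,0,120),(180,60,255)); w[:395]=0; w[:,:270]=0; w[:,390:]=0
k,l,s,ce=cv2.connectedComponentsWithStats(w); print([(s[i],ce[i].round(1)) for i in range(1,k) if s[i][4]>100])
E
```

```text
t=13.15 tcp_pos=[0.4903 0.1049 0.1379] ft_force=[ 3.8604 -1.4833  1.7078] moment=[-0.032  -0.5689  0.0676] finger_gap=0.063 grip_force=65.6036 yaw 0.832 q6 0.847
[(array([318, 419,  20,  36, 578], dtype=int32), array([327.4, 435.7]))]
```

```bash
python3 -m handwheel '[[0,0,0,0,0,0,0.6],[0,0,0,0,0,0,0.8],[0,0,0,0,0,0,1],[0,0,0,0,0,0,1],[0,0,0,0,0,0,1],[0,0,0,0,0,0,1]]';python3 -m handwheel '[[0,0,0,0,0,-0.02,1],[0,0,0,0,0,-0.05,1],[0,0,0,0,0,-0.08,1],[0,0,0,0,0,-0.11,1],[0,0,0,-0.02,0,-0.14,1],[0,0,0,-0.04,0,-0.14,1],[0,0,0,-0.04,0,-0.14,1],[0,0,0,-0.04,0,-0.14,1]]'
python3 - <<'E'
from h import *
c=camera_params("wrist"); im,d=read_camera("wrist"); cv2.imwrite("pics/w4.png",im)
m=green(im); m[:100]=m[:100]; k,l,s,ce=cv2.connectedComponentsWithStats(m); i=1+np.argmax(s[1:,4])
pts=np.array([depthpt(c,u,v,d[v,u]) for v,u in zip(*np.where(l==i)) if d[v,u]>0]); zt=np.percentile(pts[:,2],60); print("top z",zt)
p=np.ascontiguousarray(pts[abs(pts[:,2]-zt)<.004][:,:2],dtype=np.float32).reshape(-1,1,2); cc=np.array(cv2.minEnclosingCircle(p)[0]); print(cc)
x,y,w,h=s[i][:4]; hsv=cv2.cvtColor(im,cv2.COLOR_BGR2HSV); wm=cv2.inRange(hsv,(0,0,120),(180,60,255)); hull=np.zeros_like(wm)
cv2.fillConvexPoly(hull,cv2.convexHull(np.argwhere(l==i)[:,::-1].astype(np.int32)),255); hull=cv2.erode(hull,np.ones((5,5)))
wy,wx=np.where((wm&hull)>0); P=plane(c,wx.mean(),wy.mean(),zt)[:2]; print("mark",P,np.linalg.norm(P-cc),np.arctan2(*(P-cc)[::-1]))
T=read_camera("top")[0]; cv2.imwrite("pics/top2.png",T)
E
python3 st.py
```

```text
t: 13.7
tcp_pos: [0.4888, 0.1046, 0.1367]
ee_rot: [-3.141, 0.0, 0.831]
ft_force: [-0.2, 1.3, 0.1]
finger_gap: 0.0854
grip_force: 0.0
t: 14.37
tcp_pos: [0.462, 0.0747, 0.2773]
ee_rot: [3.141, -0.001, 0.83]
ft_force: [-0.4, 0.4, -0.2]
finger_gap: 0.0852
grip_force: 0.0
top z 0.14538016823054878
[0.48941758 0.10417634]
mark [0.47587627 0.08696158] 0.021902397893066812 -2.2373195931765513
t=14.4667 tcp_pos=[0.4619 0.0753 0.2761] ft_force=[ 0.0374  1.4286 -0.5806] moment=[-0.0204 -0.0277  0.0689] finger_gap=0.0851 grip_force=0.0 yaw 0.831 q6 0.792
```

View pics/w4.png

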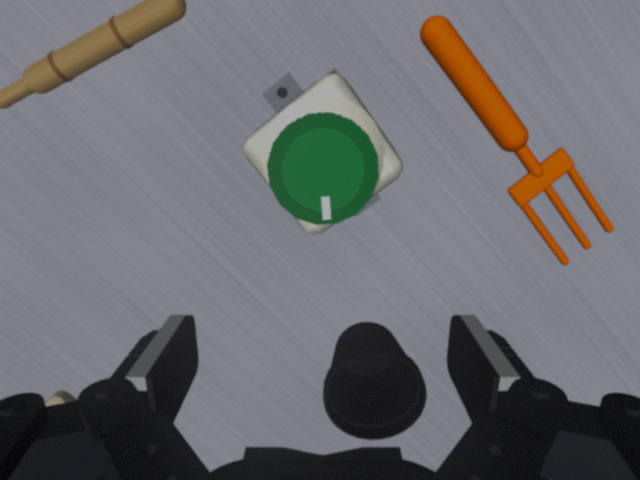

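The lid sits with its top at z = 0.1454 (0.145 when home) and its dash at (326,208), unchanged by the release. The fork, dibber and the pots in view look undisturbed. Handing in.

```bash
python3 -c "from station import r; print(r.close_job())"
```

```text
the job is handed in; nothing more can be done
None
```

I turned the lid back about 1.07 rad to the thread drop, let it down about 5.6 mm, then screwed it forward about 2.5 rad until it was home and snug (peak about 0.49 N m measured under a 9 N push, above the 0.2–0.35 N m snug range but by my estimate 0.10–0.15 rad past first contact, short of the 0.25 rad that forces it), released it, left the pots, fork and dibber untouched, and handed the job in at about 14.5 s.

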